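Loosen a knurled locking screw two turns and slide the plate home

TASK

On the small metal slide jig, loosen the big knurled locking screw by two full turns (anticlockwise seen from above) by stroking a fingertip again and again across the part of its rim that the guard leaves open. Then push the freed perforated plate with a fingertip along its channel, under the bridge, fully home against the end stop. Grip nothing, do not lift the plate, leave the screw at its two turns, and leave the other things on the table where they are.

Things in the scene. Friction and masses are not known exactly. Their poses are not given: they have to be found in the camera images.
- jig: Slide jig fixed to the table: aluminium bed 128 (x) x 200 (y -140 to +60) x 5 mm. Origin on the table under the locking screw's axis; z up, +y along the channel to the end stop, -x the side of the guard's opening (about towards the robot). Rails at x = +-42 to 52, y -135 to +55, top z = 16, make a channel 84 wide, floor z = 5, open at its -y end, closed by the stop at y = +45 (top z = 16).
- bridge_top (a point): centre of the top of the bridge that crosses the channel, 27 mm above the table. Bridge: jig y -39 to +39, x -63 to +63, underside z = 20. On it, round the screw's far side, stands a C-shaped grey guard wall, 33 to 37 mm from the screw's axis, z 27 to 50, so that the head cannot be gripped; it leaves the rim open within about 80 degrees either side of jig -x.
- screw_axis (a point): point on the vertical axis of the locking screw, fixed in the jig, 38 mm above the table (mid-height of the brass head when tight). The head is 54 mm across, with 24 rounded vertical ridges (57 mm over the ridges), and 16 mm tall: z 30 to 46 when tight; it rises 5 mm per turn. Its 10 mm pin stands in the channel before the plate and clears the plate from about 1.5 turns on.
- lock_screw (a joint): angle of the locking screw, rad: 0 = tight (at every start), growing as it loosens, anticlockwise from above; two turns = 12.57; stops at three. The rim in the opening then moves to jig -y. Light friction, 0.04 N m (1.5 N at the rim); stays where left. A dark rib on its top points at the dark index line on the bridge (jig -x) at each full turn.
- sample_plate: loose grey-white plate with rows of holes, 80 (x) x 100 (y) x 11 mm tall, about 0.3 kg, flat in the channel at the -y side of the bridge. Origin at the centre of its underside, axes along the jig's. Its +y edge starts 16 to 28 mm short of the screw axis; home, it meets the end stop (origin at jig y = -5 mm). Push its -y edge from the open end of the channel.
- stop_face (a point): middle of the end stop's face that the plate meets, 10 mm above the table (jig x = 0, y = +45 mm)
- objective: black microscope objective, 34 across, 48 mm tall, standing near the stop end of the jig; loose, leave it alone; origin at the centre of its underside
- hex_keys: small black hex-key holder, 24x69x19 mm, behind the jig; loose, leave it alone; origin at the centre of its underside
- cup_c: white lidded sample cup, 48 across, 46 mm tall, behind the jig; loose, leave it alone; origin at the centre of its underside
- fitting_b: small brass elbow fitting, 18x33x32 mm, in front of the jig's left end; loose, leave it alone; origin at the centre of its underside
- screwdriver_small: green-handled screwdriver, 24x121x22 mm, left of the jig; loose, leave it alone; origin at the centre of its underside
- pliers: long-nose pliers, 54x175x12 mm, far left; loose, leave it alone; origin at the centre of its underside
- oring_kit: flat cream cardboard box, 56x90x22 mm, right of the jig; loose, leave it alone; origin at the centre of its underside
- marker_blue: blue-capped marker pen, 12x122x12 mm, right of the jig; loose, leave it alone; origin at the centre of its underside
Things that resemble listed ones, but are neither listed nor needed, are in the scene too. Of the things shaped like the sample_plate, the grey one is meant.

How it is judged:
By the outcome, as a careful person would: the job done as asked, in the order asked, and still so for the second after the job is handed in, with the robot touching nothing.
It also fails if it takes over 61 s, if anything falls off the work surface, if the arm or the gripper's body presses on something with over 40 N, if the wrist force passes 120 N, or if a joint passes its speed limit or range.

ROBOT

A 7-joint arm with a two-finger parallel gripper is mounted at the origin on a cart in front of the work surface, level with it; the furniture and walls round the work are solid. World frame = base frame: x ahead of the robot, y to its left, z up, the work surface at z = 0. Lengths are in m, angles in rad, forces in N, time in s.
With the tool pointing down it reaches from about 0.4 to 0.875 m from the base axis. Payload 19.3 kg.
Tool frame: the origin (TCP) lies midway between the tips of the shut fingers; the grasp point (between the pads) lies 19 mm behind it; z points along the fingers, y is the line along which they close (so a half turn about z gives the same grasp; the last joint's range is limited). The gripper opens to 85 mm and grips with 20 to 120 N. Pads are 22 mm wide; open, the fingers measure 114 mm over their backs; the gripper's body (76 mm by 85 mm) begins 54 mm behind the grasp point. The pads swing forward as they close: fully open they stand 13 mm farther back than shut.
Start: joints at [1.154, 0.521, -0.036, 1.599, 0.021, 1.021, -0.113], TCP at [0.212, -0.588, 0.231] pointing down, gripper open.
Joint ranges: [-2.91, 2.91], [-0.3, 2.13], [-1.5, 1.42], [0.17, 2.43], [-1.26, 4.41], [0.16, 1.93], [-2.52, 2.52]. Speed limits (rad/s): [1.89, 1.89, 2.39, 2.39, 3.01, 3.01, 3.01].

INTERFACE

Orientations are given as a unit quaternion [w, x, y, z].
In Python, from cell import read_state, read_camera, hand_in gives the robot as it stands.
- The arm moves only by the tool carry_out, never from a script. Its argument "increments" is a list of rows, each a list of 3 entries, a list of its own where there are three numbers: the shift along the tool's x, y, z in m, then the turn about the tool's z in rad, then the opening, from -1 (shut) to 1 (fully open). A call has 1 to 8 rows; each row shifts and turns the commanded pose from where the row before left it, along the tool's axes as they then stand; what a row does not reach is not made up. A row lasts 1/10 s, in which the tool goes at most 50 mm and 8.59 degrees, less where a joint would pass 70% of its speed; a pose out of reach is approached as far as the arm can. A call is refused whole if a number of a shift passes 0.05 or a number of a turn 0.15, either way. A call with a gripper value outside its range is refused whole. The fingers move at their own pace and stop on an object; "squeeze" is the grip in N (left out, the last holds). Time passes only in rows, so rows that do not move let the fingers close. It gives the time, the measured TCP pose, the force, the opening and the grip force at its end, in the units of the state.
- read_state(): the state, without advancing time (a new reading comes with each control period).
- read_camera(name): name is "side" or "top"; returns a dict with "color" (400x640x3 uint8, red, green, blue), "z_map" (400x640 float32, m along the optical axis (not along the pixel's ray), 0 where there is no reading), "mtx" (3x3 intrinsics, pixels), "k1" (the pictures are not rectified: a ray, as slopes to the right and down, at radius r is drawn at 1 + k1 r^2 times it, then the intrinsics apply), "T" (4x4, takes a point from camera to world coordinates). Camera axes: x right, y up, looking along -z (the intrinsics and any distortion apply to the point x, -y, -z); pixel columns grow to the right and rows downward; lengths in m; the calibration is good to about 2 mm. A picture is of the moment at which its call begins.
- hand_in(): hands the job in; it is judged then, once.
The state is a dict: "time_s": time; "joint_positions": joint angles; "joint_vel": joint speeds; "effort": joint torques, N m; "tool_pos": TCP position; "tool_rot": TCP orientation; "ft_force": force on the tool from outside, world axes, zero at the start; "wrist_torque": the same for the moment, N m; "width": finger opening in m; "gripper_force": force on a finger pad.
Only numpy, scipy, OpenCV 4.12 (cv2) and the standard library are available. Lean on these libraries where they do the work, as an engineer would, in place of code of your own. Each camera call takes 0.05 s, during which the arm holds its last target. There are 200 camera calls.

## Working session

There is one attempt and no reset: what is moved stays moved. The work goes in short steps, Python scripts to look and compute and a tool call to move; the robot and the scene stay as the last step left them, time stands still between calls to the robot, and variables do not carry over. Pictures are saved under pics/ and viewed, at most 10 in all, crops included, and the job is handed in when it is done.

Besides the shell and the picture viewer there is one more tool, called after ">>>" as a command line: name --argument value ..., lists and objects as JSON in quotes. carry_out: Moves the arm, as the interface text tells. Its arguments: {"type":"object","properties":{"increments":{"type":"array","items":{"type":"array"}},"squeeze":{"type":"number"}},"required":["increments"]}

```bash
ls; mkdir -p pics; cat > h.py <<'E'
import numpy as np, cv2
from cell import read_state, read_camera, hand_in
def rays(c,uv):
    uv=np.asarray(uv,float).reshape(-1,1,2)
    d=np.array([c["k1"],0,0,0,0])
    p=cv2.undistortPoints(uv,c["mtx"],d)[:,0]
    v=np.c_[p[:,0],-p[:,1],-np.ones(len(p))]
    return c["T"][:3,3], v@c["T"][:3,:3].T
def onplane(c,uv,z):
    o,v=rays(c,uv); t=(z-o[2])/v[:,2]; return o+v*t[:,None]
def proj(c,P):
    P=np.asarray(P,float).reshape(-1,3); q=(P-c["T"][:3,3])@c["T"][:3,:3]
    s=np.c_[q[:,0]/-q[:,2],-q[:,1]/-q[:,2]]; r2=(s**2).sum(1,keepdims=True); s=s*(1+c["k1"]*r2)
    return s@np.diag([c["mtx"][0,0],c["mtx"][1,1]])+c["mtx"][:2,2]
def depthpts(c):
    v,u=np.mgrid[:400,:640]; o,d=rays(c,np.c_[u.ravel(),v.ravel()])
    return (o+d*c["z_map"].ravel()[:,None]).reshape(400,640,3)
E
python3 - <<'E'
from h import *
for n in("top","side"):
    c=read_camera(n); cv2.imwrite(f"pics/{n}0.png",c["color"][:,:,::-1]); np.save(f"{n}0.npy",c,allow_pickle=True); print(n,c["T"].round(3).tolist(),c["mtx"].round(1).tolist(),c["k1"])
s=read_state(); print(s["time_s"],s["tool_pos"],s["tool_rot"],s["ft_force"],s["width"])
E
```

```text
pics
top [[0.014, 0.997, -0.082, 0.405], [-1.0, 0.015, 0.018, -0.017], [0.019, 0.081, 0.996, 1.477], [0.0, 0.0, 0.0, 1.0]] [[519.9, 0.0, 329.8], [0.0, 519.9, 205.4], [0.0, 0.0, 1.0]] 0.03586202655789557
side [[0.477, -0.518, 0.71, 1.702], [0.879, 0.283, -0.384, -0.65], [-0.002, 0.807, 0.59, 1.037], [0.0, 0.0, 0.0, 1.0]] [[485.7, 0.0, 306.6], [0.0, 485.7, 186.4], [0.0, 0.0, 1.0]] -0.14094339134829145
0.1 [ 0.21231058 -0.5875148   0.23080999] [-4.79705770e-04  9.85003061e-01  1.72536164e-01 -1.09751550e-04] [-0.15128754  0.36958485 -0.02523178] 0.08530464905834559
```

View pics/top0.png

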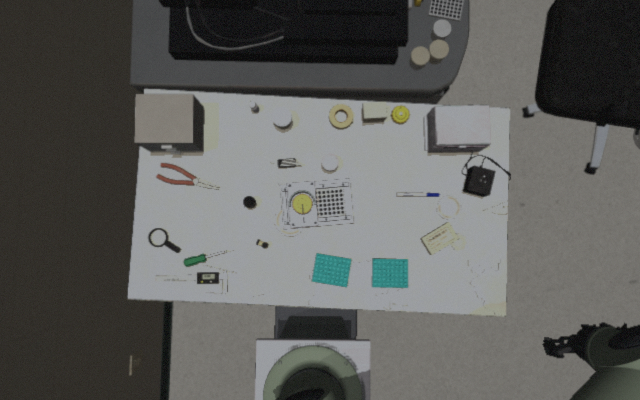

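View pics/side0.png

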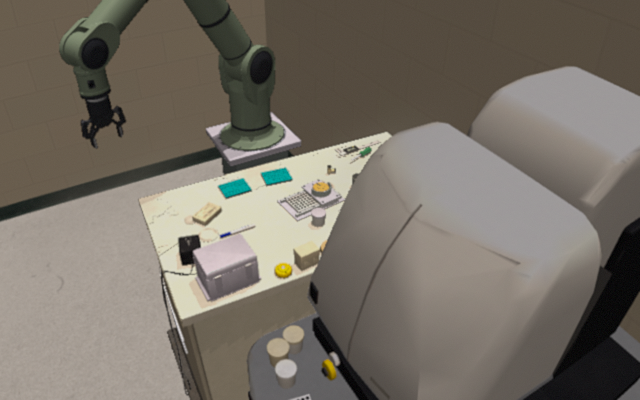

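Top view: the jig is at about (316,204), with the brass screw head at (302,203) and the grey plate at (333,202). Two cyan plates lie at (332,270) and (390,273), and the other round things are the yellow roll at (400,114) and the tan ring at (341,116). Side view: the jig is at about (310,198). Candidates for the plate: grey (333,202), cyan (332,270) and cyan (390,273). I choose the grey one in the jig. Candidates for the screw: brass head (302,203) and yellow roll (400,114). I choose the one in the jig.

```bash
python3 - <<'E'
from h import *
c=np.load("top0.npy",allow_pickle=True).item(); s=np.load("side0.npy",allow_pickle=True).item()
a=cv2.resize(c["color"][165:245,235:365],None,fx=6,fy=6,interpolation=cv2.INTER_CUBIC)
cv2.imwrite("pics/crop1.png",a[:,:,::-1])
P=depthpts(c)
hsv=cv2.cvtColor(c["color"],cv2.COLOR_RGB2HSV)
m=(hsv[...,0]>18)&(hsv[...,0]<35)&(hsv[...,1]>100); m[:, :280]=0;m[:,330:]=0;m[:180]=0;m[230:]=0
v,u=np.nonzero(m); print(len(u),u.min(),u.max(),v.min(),v.max(),hsv[203,302])
(cx,cy),r=cv2.minEnclosingCircle(np.c_[u,v].astype(np.float32)); print(cx,cy,r,onplane(c,[[cx,cy],[u.mean(),v.mean()]],.046))
print(np.median(P[m],0))
np.set_printoptions(linewidth=250,suppress=True)
print((P[175:235:4,276:360:4,2]*1000).round().astype(int))
E
```

```text
266 293 311 194 213 [ 31 113 153]
301.8202209472656 203.48313903808594 9.518658638000488 [[0.52679025 0.03454886 0.046     ]
 [0.52719799 0.03411235 0.046     ]]
[0.52776767 0.03429387 0.04743309]
[[-7 -3  3  1  0 -1 -5  0  2  0  6 -5 -3 -4  0 -6 -3  2 -3 -2  3]
 [ 0 -5  0 -3  2  0  0 -1  2  2 -1  3  3 -1  1 -8  9  4 11  2  2]
 [ 3 -3  3 27 33 31 32 27 29 33  8  3  3  7  6 14 21 15 10  0  3]
 [-3  6  3 31 26 28 25 30 35 28 18 16 16 15  5  8 11  7  5 -1  1]
 [ 1  9 14 29 28 34 50 52 29 24 16 19 15 16 14 20 20  5  7  3  1]
 [-2 -2 16 31 53 25 45 42 27 55 18 15 18 15 17 18 19  5  5 -7  2]
 [-5  5 14 27 26 48 47 51 48 30 23 16 13 14 19 16 11  5  7  1 -5]
 [-4  2 13 29 43 48 47 50 46 26 17 11 15 14 18 19 16  5  6 -1  3]
 [ 5  5 14  5 24 43 49 47 44 30 25 17 13 16 15 19 15 16  3  2 -1]
 [-3  4 15  1 30 42 44 47 43 29 25 13 13 18 17 15 10 15  5  5  2]
 [-1 -1 20  9 24 28 26 27 27 26 25 19 14 15 15 10 14 13  4  6 -6]
 [ 5 -2 20 11 26 31 29 26 30 25 30 13 13  9 16 18 17 14 11  8  2]
 [ 0  3 20 20 29 27 24 25 30 31 30  4  7  4  3 11  7  2  1 -3 -4]
 [ 1  1  5  6 23 28 12  7 -1 -2 -1 -3 -4 -3 -1  5  1  1 -1  0  3]
 [ 0 -1 -2  0 -2  1  4 -2  0  4  3  3 -3  4 -1  1  3  3 -4 -2  2]]
```

View pics/crop1.png

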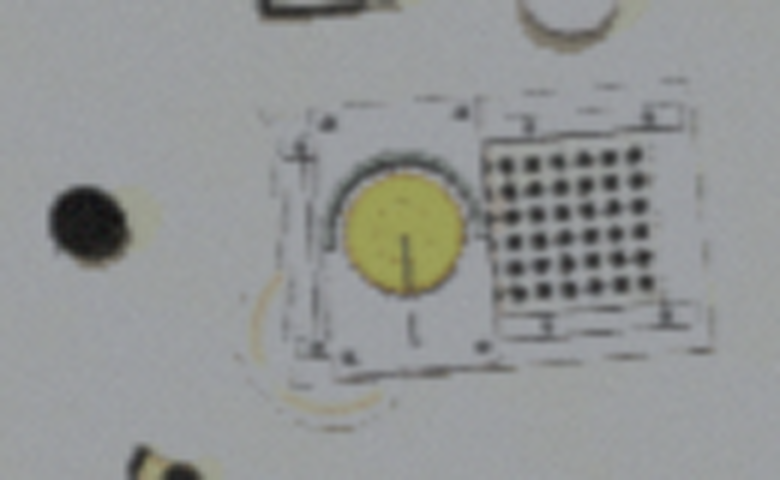

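The crop shows the grey plate in the channel, with its holes at crop (500–655,150–300). The brass head is centred at crop (405,232) with its rib pointing down at the index line (412,328). The bridge bolts are at crop (330,123), (462,112), (348,357) and (483,347). The choice is confirmed, so next I compute the jig frame.

```bash
python3 - <<'E'
from h import *
np.set_printoptions(suppress=True,precision=4)
c=np.load("top0.npy",allow_pickle=True).item(); s=np.load("side0.npy",allow_pickle=True).item()
f=lambda q:(np.array(q,float)+.5)/6-.5+[235,165]
B=onplane(c,f([[330,123],[462,112],[348,357],[483,347]]),.027); print(B,B.mean(0))
for i,j in((1,0),(3,2)): d=B[i]-B[j]; print("yaw of jig y via -:",np.degrees(np.arctan2(d[0],-d[1])))   # jig +y = -d
for i,j in((0,2),(1,3)): d=B[i]-B[j]; print("jig x yaw",np.degrees(np.arctan2(d[1],d[0])))
# hole grid rows
g=cv2.cvtColor(c["color"],cv2.COLOR_RGB2GRAY)
g=cv2.resize(g[165:245,235:365],None,fx=6,fy=6,interpolation=cv2.INTER_CUBIC)
m=(g<105).astype(np.uint8); m[:,:495]=0;m[:,665:]=0;m[:140]=0;m[305:]=0
n,l,st,ce=cv2.connectedComponentsWithStats(m); k=[i for i in range(1,n) if 60<st[i,4]<500]; print(len(k))
H=onplane(c,f(ce[k]),.016); r=cv2.minAreaRect((H[:,:2]*1e4).astype(np.float32)); print("holes",r,H.mean(0))
# side yellow
hsv=cv2.cvtColor(s["color"],cv2.COLOR_RGB2HSV); w=np.zeros((400,640),bool); w[170:210,300:345]=1
m=w&(hsv[...,0]>10)&(hsv[...,0]<35)&(hsv[...,1]>110); v,u=np.nonzero(m); print(len(u),u.min(),u.max(),v.min(),v.max())
o,d=rays(s,[[u.mean(),v.mean()]]); print("side",onplane(s,[[u.mean(),v.mean()]],.044))
a=cv2.resize(s["color"][165:235,265:365],None,fx=8,fy=8,interpolation=cv2.INTER_CUBIC); cv2.imwrite("pics/side1.png",a[:,:,::-1])
E
```

```text
[[ 0.5796  0.0704  0.027 ]
 [ 0.5858  0.0089  0.027 ]
 [ 0.4704  0.0599  0.027 ]
 [ 0.476  -0.0027  0.027 ]] [0.528  0.0341 0.027 ]
yaw of jig y via -: 5.726102601806408
yaw of jig y via -: 5.069031237305957
jig x yaw 5.501626195196665
jig x yaw 6.01206805606334
37
holes ((5345.24951171875, -410.6206359863281), (606.972900390625, 695.1878662109375), 5.454848766326904) [ 0.534  -0.0444  0.016 ]
107 313 328 183 190
side [[0.5311 0.0378 0.044 ]]
```

View pics/side1.png

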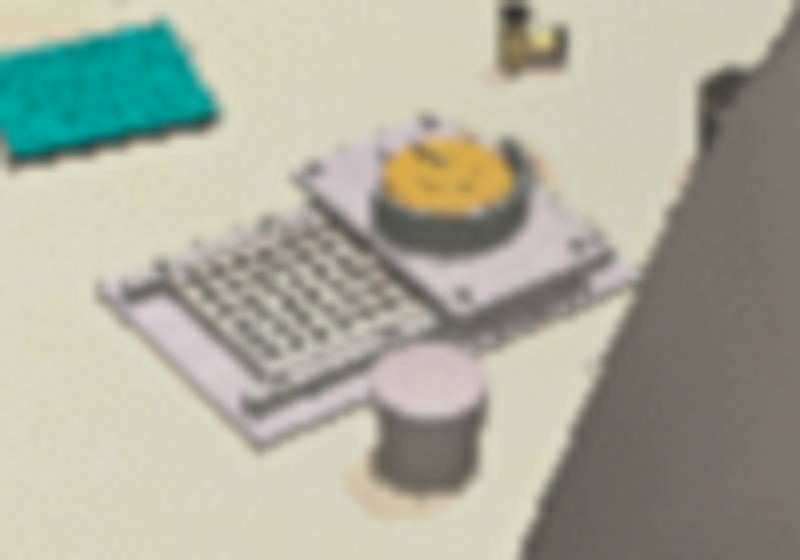

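The side crop shows the head at crop (449,176), the cup in front at (430,420), and the channel's open end to the left, clear. The axis is at about (0.529, 0.0355) with yaw 5.5°. I shut the fingers, turn to align with the jig, and move over.

>>> carry_out --increments '[[[0, 0, 0], 0.126, -1], [[0, 0, 0], 0.125, -1], [[0.021, -0.044, 0], 0, -1], [[0.021, -0.044, 0], 0, -1], [[0.021, -0.044, 0], 0, -1], [[0.021, -0.044, 0], 0, -1], [[0.021, -0.044, 0], 0, -1], [[0.021, -0.044, 0], 0, -1]]' --squeeze 20

```text
time_s: 0.9
tool_pos: [0.3127, -0.311, 0.2312]
tool_rot: [0.0, 0.999, 0.048, -0.0]
ft_force: [1.2, -0.7, 0.1]
width: 0.0001
gripper_force: 0.0
```

>>> carry_out --increments '[[[0.021, -0.044, 0], 0, -1], [[0.021, -0.044, 0], 0, -1], [[0.021, -0.044, 0], 0, -1], [[0.021, -0.044, 0], 0, -1], [[0.021, -0.044, 0], 0, -1], [[0.021, -0.044, 0], 0, -1], [[0.021, -0.044, 0], 0, -1], [[0.0, 0.0, 0], 0, -1]]'

```text
time_s: 1.7
tool_pos: [0.4309, 0.0133, 0.2314]
tool_rot: [-0.001, 0.999, 0.051, 0.001]
ft_force: [0.0, -0.8, 0.7]
width: -0.0
gripper_force: 0.0
```

```bash
cat >> h.py <<'E'
A=np.array([.529,.0355]); Y=np.radians(5.5)
R=np.array([[np.cos(Y),-np.sin(Y)],[np.sin(Y),np.cos(Y)]])
def st(msg=""):
    s=read_state(); p=np.array(s["tool_pos"]); j=(p[:2]-A)@R
    w,x,y,z=s["tool_rot"]; yaw=np.degrees(2*np.arctan2(y,x))
    f=np.array(s["ft_force"]); fj=np.r_[f[:2]@R,f[2]]
    print(msg,"t",round(s["time_s"],2),"jig mm",(j*1e3).round(1),"z",round(p[2]*1e3,1),"yaw",round(yaw,2),"Fjig",fj.round(1),"w",round(s["width"],4))
E
python3 -c "from h import *; st()"
```

```text
t 1.7 jig mm [-99.8 -12.7] z 231.4 yaw 5.9 Fjig [-0.1 -0.8  0.7] w -0.0
```

>>> carry_out --increments '[[[0, 0, 0.049], 0, -1], [[0, 0, 0.049], 0, -1], [[0, 0, 0.049], 0, -1], [[0, 0, 0.049], 0.007, -1], [[0.045, -0.013, 0], 0, -1], [[0.009, 0, 0], 0, -1], [[0, 0, 0], 0, -1], [[0, 0, 0], 0, -1]]'

```text
time_s: 2.5
tool_pos: [0.4815, 0.0249, 0.0354]
tool_rot: [0.0, 0.999, 0.044, -0.0]
ft_force: [-0.5, 0.9, -0.2]
width: 0.0
gripper_force: 0.0
```

```bash
python3 -c "
from h import *; st()
c=read_camera('side'); cv2.imwrite('pics/side2.png',cv2.resize(c['color'][140:240,265:385],None,fx=6,fy=6,interpolation=cv2.INTER_CUBIC)[:,:,::-1])"
```

```text
t 2.5 jig mm [-48.3  -6. ] z 35.4 yaw 5.06 Fjig [-0.5  0.9 -0.2] w 0.0
```

View pics/side2.png

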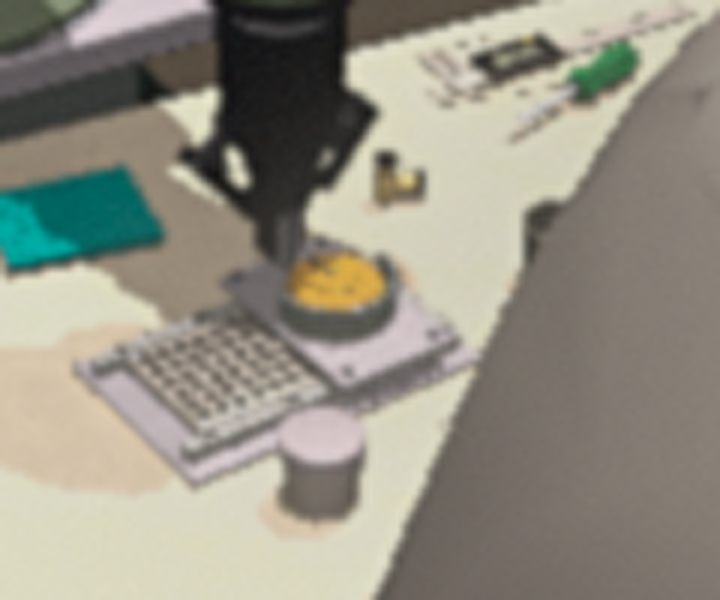

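The fingers stand on the −x side of the head, just short of the rim (crop (285,245)), and everything else is clear. I creep in to touch the rim.

>>> carry_out --increments '[[[0.002, -0.006, 0], -0.007, -1], [[0.002, 0, 0], 0, -1], [[0.001, 0, 0], 0, -1], [[0.001, 0, 0], 0, -1], [[0, 0, 0], 0, -1]]'

```text
time_s: 3.05
tool_pos: [0.4875, 0.0318, 0.0353]
tool_rot: [0.0, 0.999, 0.048, -0.0]
ft_force: [0.2, -0.4, -0.2]
width: -0.0001
gripper_force: 0.0
```

```bash
python3 -c "from h import *; st()"
```

```text
t 3.05 jig mm [-41.6   0.3] z 35.3 yaw 5.48 Fjig [ 0.1 -0.4 -0.2] w -0.0001
```

>>> carry_out --increments '[[[0.001, 0, 0], 0, -1], [[0.001, 0, 0], 0, -1], [[0, 0, 0], 0, -1]]'

```text
time_s: 3.35
tool_pos: [0.4883, 0.0319, 0.0351]
tool_rot: [0.0, 0.999, 0.048, -0.001]
ft_force: [-8.1, -0.4, 6.3]
width: -0.0002
gripper_force: 3.9
```

```bash
python3 -c "from h import *; st()"
```

```text
t 3.35 jig mm [-40.9   0.3] z 35.1 yaw 5.48 Fjig [-8.1  0.4  6.3] w -0.0002
```

>>> carry_out --increments '[[[-0.008, -0.01, 0], 0, -1], [[0.0085, -0.004, 0], 0, -1], [[0, 0.009, 0], 0, -1], [[0, 0.009, 0], 0, -1], [[0, 0.01, 0], 0, -1], [[0.0009, 0.007, 0], 0, -1], [[0.0029, 0.007, 0], 0, -1], [[0.0047, 0.006, 0], 0, -1]]'

```text
time_s: 4.15
tool_pos: [0.5024, -0.0011, 0.0354]
tool_rot: [-0.0, 0.999, 0.048, 0.0]
ft_force: [-0.2, 1.0, -0.5]
width: 0.0001
gripper_force: 0.0
```

```bash
cat >> h.py <<'E'
def rib(name):
    st()
    c=read_camera('top'); s=read_camera('side')
    a=cv2.resize(c['color'][185:225,282:322],None,fx=10,fy=10,interpolation=cv2.INTER_CUBIC)
    b=cv2.resize(s['color'][165:205,295:345],None,fx=8,fy=8,interpolation=cv2.INTER_CUBIC)
    k=np.zeros((400,800,3),np.uint8); k[:,:400]=a; k[:320,400:]=b
    cv2.imwrite(f'pics/{name}.png',k[:,:,::-1])
    for nm,c,ctr in(("top",c,None),("side",s,None)):
        z=.046
        th=np.radians(np.arange(0,360,3)); best=[]
        hs=c["color"].astype(np.float32).min(2)*0+cv2.cvtColor(c["color"],cv2.COLOR_RGB2GRAY)
        for z in(.046,.051,.056):
            v=[]
            for t in th:
                rr=np.linspace(.008,.022,10); d=np.r_[R@[-np.cos(t),-np.sin(t)],0]
                P=np.r_[A-R@[.0014,0],z]+rr[:,None]*d
                uv=proj(c,P).astype(np.float32); v.append(cv2.remap(hs,uv[:,:1],uv[:,1:],cv2.INTER_LINEAR).mean())
            v=np.array(v); i=np.argsort(v)[:4]; best.append([int(np.degrees(th[q])) for q in i]+[round(float(v.min())),round(float(np.median(v)))])
        print(nm,best)
E
python3 -c "from h import *; rib('r1')"
```

```text
t 4.15 jig mm [-30.  -33.9] z 35.4 yaw 5.49 Fjig [-0.1  1.  -0.5] w 0.0001
top [[339, 336, 342, 333, 66, 73], [339, 342, 336, 345, 66, 73], [342, 339, 345, 336, 66, 73]]
side [[57, 54, 51, 48, 92, 151], [75, 78, 72, 69, 93, 132], [96, 93, 99, 90, 94, 142]]
```

View pics/r1.png

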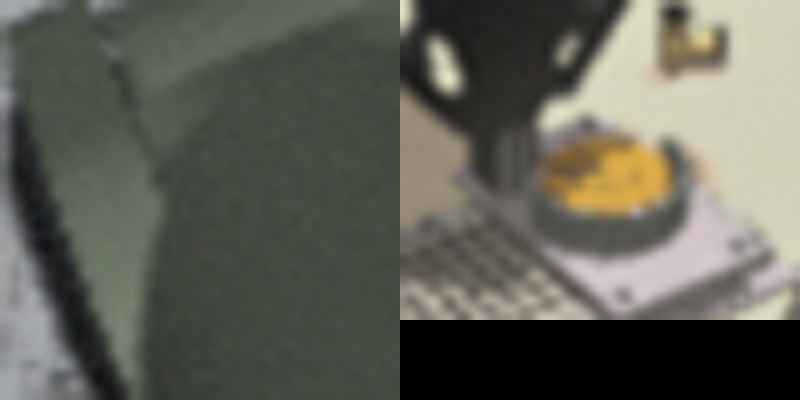

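The top view is blocked by the arm. The side view has the head shadowed at crop (590,160). I back off and measure the rib without the shadow.

>>> carry_out --increments '[[[-0.045, 0, 0], 0, -1], [[-0.045, -0.02, 0], 0, -1], [[0, -0.028, 0], 0, -1], [[0, 0, 0], 0, -1]]'

```text
time_s: 4.65
tool_pos: [0.4071, 0.0415, 0.0356]
tool_rot: [-0.001, 0.999, 0.05, 0.0]
ft_force: [0.4, -0.1, -0.0]
width: 0.0002
gripper_force: 0.0
```

```bash
python3 - <<'E'
from h import *
st()
s=read_camera('side'); s0=np.load("side0.npy",allow_pickle=True).item()
np.save("side_b.npy",s,allow_pickle=True)
a,b=[cv2.resize(q['color'][170:200,300:340],None,fx=10,fy=10,interpolation=cv2.INTER_CUBIC) for q in(s0,s)]
cv2.imwrite('pics/cmp1.png',np.hstack([a,b])[:,:,::-1])
# mark the projected axis and directions
for n,q in(("tight",s0),("now",s)):
  g=q["color"].astype(np.float32).sum(2)/3
  for dz in (0,):
    z=.046; A2=A-R@[.0014,0]; v=[]
    T=np.arange(0,360,5)
    for t in np.radians(T):
        rr=np.linspace(.010,.024,12); P=np.c_[A2+rr[:,None]*(R@[-np.cos(t),-np.sin(t)]),np.full(12,z)]
        uv=proj(q,P).astype(np.float32); v.append(cv2.remap(g,uv[:,:1],uv[:,1:],cv2.INTER_LINEAR).mean())
    v=np.array(v); i=np.argsort(v)[:6]; print(n,T[i],v[i].round(),np.median(v))
print(proj(s,np.c_[[A-R@[.0014,0]],[.046]]))
E
```

```text
t 4.65 jig mm [-120.8   17.7] z 35.6 yaw 5.73 Fjig [ 0.4 -0.2 -0. ] w 0.0002
tight [355 350   0 345 340   5] [134. 134. 138. 139. 144. 144.] 150.99069
now [60 55 65 50 70 45] [126. 127. 130. 131. 134. 134.] 149.96289
[[319.44447706 185.90246647]]
```

View pics/cmp1.png

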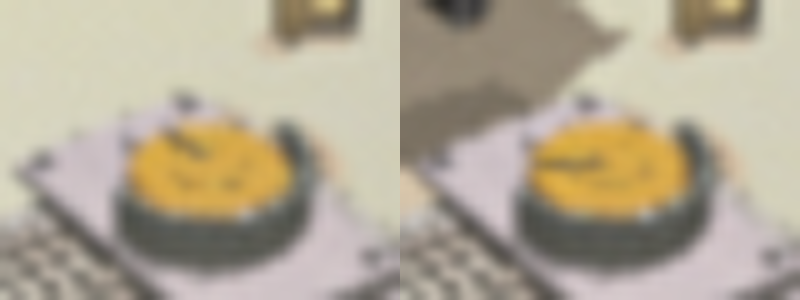

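The tight view (left) has its rib at (185,140). The view now (right) has it at (570,162), so the head has turned about 60° anticlockwise. Stroking works, so next is a full stroke with an arc at both ends.

>>> carry_out --increments '[[[0.045, -0.011, 0], 0, -1], [[0.023, 0, 0], 0, -1], [[0.02, 0, 0], 0, -1], [[-0.0052, 0.011, 0], 0, -1], [[-0.0012, 0.012, 0], 0, -1], [[0, 0.012, 0], 0, -1], [[0.0012, 0.012, 0], 0, -1], [[0.0052, 0.011, 0], 0, -1]]'

```text
time_s: 5.5
tool_pos: [0.5002, -0.0013, 0.0353]
tool_rot: [0.0, 0.999, 0.048, 0.0]
ft_force: [0.5, 1.5, 0.3]
width: -0.0001
gripper_force: 0.0
```

>>> carry_out --increments '[[[-0.045, 0.0, 0], 0, -1], [[-0.042, -0.02, 0], 0, -1], [[0, -0.038, 0], 0, -1], [[0, 0, 0], 0, -1]]'

```text
time_s: 5.9
tool_pos: [0.4079, 0.0532, 0.0356]
tool_rot: [-0.001, 0.999, 0.05, 0.001]
ft_force: [1.6, 0.5, 0.1]
width: -0.0002
gripper_force: 0.0
```

```bash
cat >> h.py <<'E'
def ang(turn,q=None):
    st(); q=q or read_camera('side')
    g=q["color"].astype(np.float32).mean(2); A2=A-R@[.0014,0]; T=np.arange(0,360,3); v=[]; z=.046+.005*turn
    for t in np.radians(T):
        rr=np.linspace(.010,.024,12); P=np.c_[A2+rr[:,None]*(R@[-np.cos(t),-np.sin(t)]),np.full(12,z)]
        uv=proj(q,P).astype(np.float32); v.append(cv2.remap(g,uv[:,:1],uv[:,1:],cv2.INTER_LINEAR).mean())
    v=np.array(v); i=np.argsort(v)[:7]; print("angle",T[i],v[i].round(),np.median(v).round())
E
python3 -c "from h import *; ang(0,np.load('side0.npy',allow_pickle=True).item()); ang(.16,np.load('side_b.npy',allow_pickle=True).item()); ang(.5)"
```

```text
t 5.9 jig mm [-118.8   29.3] z 35.6 yaw 5.78 Fjig [1.6 0.4 0.1] w -0.0002
angle [354 351 357 348   0 345   3] [134. 134. 135. 136. 138. 139. 142.] 151.0
 t 5.9 jig mm [-118.8   29.3] z 35.6 yaw 5.78 Fjig [1.6 0.4 0.1] w -0.0002
angle [63 60 66 57 69 54 72] [126. 126. 127. 129. 130. 131. 132.] 150.0
 t 5.9 jig mm [-118.8   29.3] z 35.6 yaw 5.78 Fjig [1.6 0.4 0.1] w -0.0002
angle [150 153 147 156 144 141 159] [123. 124. 125. 128. 128. 131. 132.] 152.0
```

The head is now at about 155° in total, with 90° gained from that stroke. I run three more strokes, then check.

>>> carry_out --increments '[[[0.045, 0, 0], 0, -1], [[0.021, 0, 0], 0, -1], [[0.02, 0, 0], 0, -1], [[-0.0052, 0.011, 0], 0, -1], [[-0.0012, 0.012, 0], 0, -1], [[0, 0.012, 0], 0, -1], [[0.0012, 0.012, 0], 0, -1], [[0.0052, 0.011, 0], 0, -1]]'

```text
time_s: 6.75
tool_pos: [0.4994, -0.0018, 0.0354]
tool_rot: [0.0, 0.999, 0.047, 0.0]
ft_force: [-0.8, 0.4, 0.9]
width: -0.0
gripper_force: 0.0
```

>>> carry_out --increments '[[[-0.022, -0.012, 0], 0, -1], [[0.002, -0.045, -0.001], 0, -1], [[0.02, -0.001, 0], 0, -1], [[-0.0052, 0.011, 0], 0, -1], [[-0.0012, 0.012, 0], 0, -1], [[0, 0.012, 0], 0, -1], [[0.0012, 0.012, 0], 0, -1], [[0.0052, 0.011, 0], 0, -1]]'

```text
time_s: 7.55
tool_pos: [0.4994, -0.0016, 0.0364]
tool_rot: [0.0, 0.999, 0.047, 0.0]
ft_force: [-0.3, 0.7, 0.3]
width: -0.0001
gripper_force: 0.0
```

>>> carry_out --increments '[[[-0.022, -0.012, 0], 0, -1], [[0.002, -0.045, -0.001], 0, -1], [[0.02, -0.001, 0], 0, -1], [[-0.0052, 0.011, 0], 0, -1], [[-0.0012, 0.012, 0], 0, -1], [[0, 0.012, 0], 0, -1], [[0.0012, 0.012, 0], 0, -1], [[0.0052, 0.011, 0], 0, -1]]'

```text
time_s: 8.35
tool_pos: [0.4995, -0.0015, 0.0374]
tool_rot: [0.0, 0.999, 0.048, 0.0]
ft_force: [-0.3, -0.2, -0.5]
width: 0.0
gripper_force: 0.0
```

>>> carry_out --increments '[[[-0.045, 0.0, 0], 0, -1], [[-0.042, -0.02, 0], 0, -1], [[0, -0.038, 0], 0, -1], [[0, 0, 0], 0, -1]]'

```text
time_s: 8.75
tool_pos: [0.4072, 0.0531, 0.0376]
tool_rot: [-0.001, 0.999, 0.05, 0.001]
ft_force: [1.3, 0.1, -0.2]
width: -0.0002
gripper_force: 0.0
```

```bash
python3 -c "from h import *; ang(1.15)"
```

```text
t 8.75 jig mm [-119.6   29.2] z 37.6 yaw 5.78 Fjig [ 1.3 -0.  -0.2] w -0.0002
angle [12  9 15  6 18  3 21] [136. 137. 137. 138. 139. 140. 141.] 150.0
```

Rib at about +18° beyond a full turn, so roughly 378° in total. Three more strokes, then check the angle and the head's height.

>>> carry_out --increments '[[[0.045, 0, 0], 0, -1], [[0.0223, 0, 0], 0, -1], [[0.02, 0, 0], 0, -1], [[-0.0052, 0.011, 0], 0, -1], [[-0.0012, 0.012, 0], 0, -1], [[0, 0.012, 0], 0, -1], [[0.0012, 0.012, 0], 0, -1], [[0.0052, 0.011, 0], 0, -1]]'

```text
time_s: 9.6
tool_pos: [0.4999, -0.0018, 0.0374]
tool_rot: [0.0, 0.999, 0.047, 0.0]
ft_force: [-0.9, 0.4, 0.0]
width: -0.0001
gripper_force: 0.0
```

>>> carry_out --increments '[[[-0.022, -0.012, 0], 0, -1], [[0.002, -0.045, -0.001], 0, -1], [[0.02, -0.001, 0], 0, -1], [[-0.0052, 0.011, 0], 0, -1], [[-0.0012, 0.012, 0], 0, -1], [[0, 0.012, 0], 0, -1], [[0.0012, 0.012, 0], 0, -1], [[0.0052, 0.011, 0], 0, -1]]'

```text
time_s: 10.4
tool_pos: [0.4999, -0.0015, 0.0384]
tool_rot: [0.0, 0.999, 0.048, 0.0]
ft_force: [0.6, 0.5, 1.0]
width: -0.0001
gripper_force: 0.0
```

>>> carry_out --increments '[[[-0.022, -0.012, 0], 0, -1], [[0.002, -0.045, -0.001], 0, -1], [[0.02, -0.001, 0], 0, -1], [[-0.0052, 0.011, 0], 0, -1], [[-0.0012, 0.012, 0], 0, -1], [[0, 0.012, 0], 0, -1], [[0.0012, 0.012, 0], 0, -1], [[0.0052, 0.011, 0], 0, -1]]'

```text
time_s: 11.2
tool_pos: [0.4999, -0.0015, 0.0394]
tool_rot: [0.0, 0.999, 0.048, 0.0]
ft_force: [0.6, 0.2, -1.1]
width: -0.0003
gripper_force: 0.0
```

>>> carry_out --increments '[[[-0.045, 0.0, 0], 0, -1], [[-0.042, -0.02, 0], 0, -1], [[0, -0.038, 0], 0, -1], [[0, 0, 0], 0, -1]]'

```text
time_s: 11.6
tool_pos: [0.4075, 0.0531, 0.0396]
tool_rot: [-0.001, 0.999, 0.05, 0.001]
ft_force: [1.0, -1.9, 0.7]
width: -0.0001
gripper_force: 0.0
```

```bash
cat >> h.py <<'E'
def headz(q):
    P=depthpts(q); hsv=cv2.cvtColor(q["color"],cv2.COLOR_RGB2HSV); w=np.zeros((400,640),bool); w[165:210,300:345]=1
    m=w&(hsv[...,0]>10)&(hsv[...,0]<35)&(hsv[...,1]>110)&(q["z_map"]>0); v,u=np.nonzero(m)
    print("head z",P[m][:,2].mean().round(4),"n",m.sum(),"pix",u.mean().round(1),v.mean().round(1))
E
python3 -c "
from h import *; q=read_camera('side'); ang(1.75,q); headz(np.load('side0.npy',allow_pickle=True).item()); headz(np.load('side_b.npy',allow_pickle=True).item()); headz(q)
cv2.imwrite('pics/now.png',cv2.resize(q['color'][165:205,295:345],None,fx=8,fy=8,interpolation=cv2.INTER_CUBIC)[:,:,::-1])"
```

```text
t 11.65 jig mm [-118.9   27.3] z 39.6 yaw 5.7 Fjig [0.3 0.4 0.1] w -0.0001
angle [267 264 270 261 273 258 276] [121. 122. 122. 124. 125. 128. 129.] 149.0
head z 0.0447 n 107 pix 320.6 186.7
head z 0.0462 n 114 pix 320.6 186.5
head z 0.0539 n 127 pix 320.4 185.2
```

View pics/now.png

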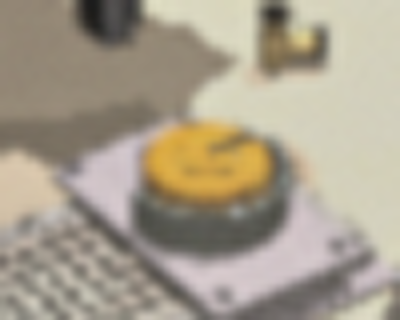

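The rib runs from crop (212,152) to (255,135), about 270° past one turn, and the head has risen about 9 mm, so roughly 630°. One more stroke, then measure.

>>> carry_out --increments '[[[0.045, 0.002, 0], 0, -1], [[0.022, 0, 0], 0, -1], [[0.02, -0.003, 0], 0, -1], [[-0.0052, 0.011, 0], 0, -1], [[-0.0012, 0.012, 0], 0, -1], [[0, 0.012, 0], 0, -1], [[0.0012, 0.012, 0], 0, -1], [[0.0052, 0.011, 0], 0, -1]]'

```text
time_s: 12.45
tool_pos: [0.4997, -0.0008, 0.0393]
tool_rot: [0.0, 0.999, 0.047, 0.0]
ft_force: [0.3, -0.7, -0.1]
width: -0.0003
gripper_force: 0.0
```

>>> carry_out --increments '[[[-0.045, 0.0, 0], 0, -1], [[-0.042, -0.02, 0], 0, -1], [[0, -0.038, 0], 0, -1], [[0, 0, 0], 0, -1]]'

```text
time_s: 12.85
tool_pos: [0.4074, 0.054, 0.0396]
tool_rot: [-0.001, 0.999, 0.05, 0.001]
ft_force: [1.0, -1.0, 0.6]
width: 0.0002
gripper_force: 0.0
```

```bash
python3 -c "
from h import *; q=read_camera('side'); ang(2,q); headz(q)
s0=np.load('side0.npy',allow_pickle=True).item()
a,b=[cv2.resize(k['color'][170:200,300:340],None,fx=10,fy=10,interpolation=cv2.INTER_CUBIC) for k in(s0,q)]
cv2.imwrite('pics/cmp2.png',np.hstack([a,b])[:,:,::-1])"
```

```text
t 12.9 jig mm [-118.9   28.1] z 39.5 yaw 5.7 Fjig [ 1.6 -1.3  0.2] w 0.0
angle [339 342 336 345 333 348 330] [123. 125. 125. 128. 128. 133. 133.] 149.0
head z 0.0546 n 131 pix 320.5 184.8
```

View pics/cmp2.png

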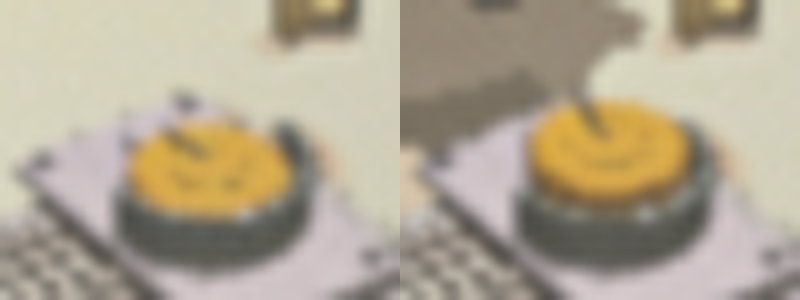

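Now (right) the rib points from crop (607,135) to (578,100), against (210,157)→(168,133) when tight, so it is a little short of two turns. I refine the angle.

```bash
cat >> h.py <<'E'
def ang2(q,turn,lo,hi):
    # unwarp the head top to a metric polar strip; darkness-weighted mean direction between lo and hi deg
    z=.046+.005*turn; A2=A-R@[.0014,0]; g=q["color"].astype(np.float32).mean(2)
    n=121; k=(np.arange(n)-60)/60*.03; X,Yy=np.meshgrid(k,k)
    P=np.c_[A2+np.c_[X.ravel(),Yy.ravel()]@R.T,np.full(n*n,z)]; uv=proj(q,P).astype(np.float32).reshape(n,n,2)
    im=cv2.remap(g,uv[...,0],uv[...,1],cv2.INTER_CUBIC); r=np.hypot(X,Yy); t=(np.degrees(np.arctan2(-Yy,-X))-lo)%360+lo
    m=(r>.008)&(r<.022)&(t>lo)&(t<hi); w=np.clip(np.median(im[r<.022])-8-im,0,None)*m
    mx,my=(w*X).sum()/w.sum(),(w*Yy).sum()/w.sum(); C=np.cov(np.c_[X[m],Yy[m]].T,aweights=w[m]); e=np.linalg.eigh(C)[1][:,1]; e*=-np.sign(e[0])
    print("mean dir",(t*w).sum()/w.sum(),"axis dir",np.degrees(np.arctan2(-e[1],-e[0])),"centroid",mx*1e3,my*1e3)
E
python3 -c "
from h import *; ang2(np.load('side0.npy',allow_pickle=True).item(),0,-50,35)
q=read_camera('side'); np.save('side_c.npy',q,allow_pickle=True); ang2(q,2,-60,25); ang2(q,1.95,-60,25)
c=np.load('top0.npy',allow_pickle=True).item(); ang2(c,0,-40,40)"
```

```text
mean dir -9.415494103909023 axis dir 13.435026355033193 centroid -13.281853160339148 2.000606851144399
mean dir -22.899165136876665 axis dir -16.053852363372062 centroid -13.213164649855273 5.489601649561176
mean dir -23.33637915149119 axis dir -16.038814679000385 centroid -13.286534702688368 5.631407193257581
mean dir 3.919851605368266 axis dir 1.210503225860018 centroid -15.217982979958084 -1.000283154304057
```

About 14° short, which is a 7 mm flat stroke at the rim.

>>> carry_out --increments '[[[0.045, 0.022, 0], 0, -1], [[0.029, 0, 0], 0, -1], [[0, 0, 0], 0, -1], [[0.006, 0, 0], 0, -1], [[0, 0.0025, 0], 0, -1], [[0, 0.0025, 0], 0, -1], [[0, 0.0025, 0], 0, -1], [[0, 0, 0], 0, -1]]'

```text
time_s: 13.75
tool_pos: [0.4886, 0.028, 0.0392]
tool_rot: [0.0, 0.999, 0.048, -0.0]
ft_force: [-5.2, -1.1, 1.2]
width: 0.0003
gripper_force: 2.7
```

>>> carry_out --increments '[[[-0.02, 0.0, 0], 0, -1], [[-0.045, 0, 0], 0, -1], [[-0.025, -0.015, 0], 0, -1], [[0, -0.02, 0], 0, -1], [[0, 0, 0], 0, -1]]'

```text
time_s: 14.25
tool_pos: [0.3965, 0.057, 0.0397]
tool_rot: [-0.001, 0.999, 0.049, 0.001]
ft_force: [0.4, 0.2, 0.1]
width: -0.0001
gripper_force: 0.0
```

```bash
python3 -c "
from h import *; st(); q=read_camera('side'); ang(2,q); np.save('side_d.npy',q,allow_pickle=True); ang2(q,2,-50,35);headz(q)"
```

```text
t 14.25 jig mm [-129.8   34.1] z 39.7 yaw 5.65 Fjig [0.4 0.2 0.1] w -0.0001
 t 14.3 jig mm [-129.6   33. ] z 39.6 yaw 5.61 Fjig [-0.3 -0.3  0.1] w 0.0002
angle [348 351 345 354 342 357 339] [129. 130. 131. 131. 133. 133. 135.] 150.0
mean dir -9.97260391554974 axis dir -6.609453852447703 centroid -14.16085806316095 2.4352074445741754
head z 0.0546 n 129 pix 320.6 184.9
```

About 2° short of two turns by the same measure, which is good. I move over to the open end of the channel and recheck the rib from the top camera before pushing.

>>> carry_out --increments '[[[0, 0, -0.05], 0, -1], [[0, 0, -0.05], 0, -1], [[0.026, 0.0396, 0], 0, -1], [[0.026, 0.0396, 0], 0, -1], [[0.026, 0.0396, 0], 0, -1], [[0.026, 0.0396, 0], 0, -1], [[0.026, 0.0396, 0], 0, -1], [[0, 0, 0], 0, -1]]'

```text
time_s: 15.1
tool_pos: [0.547, -0.1363, 0.139]
tool_rot: [0.001, 0.999, 0.045, 0.001]
ft_force: [0.2, 0.2, -0.7]
width: -0.0002
gripper_force: 0.0
```

```bash
python3 -c "
from h import *; st(); q=read_camera('side'); c=read_camera('top'); ang2(q,2,-50,35); ang2(c,2,-50,35); ang2(np.load('top0.npy',allow_pickle=True).item(),0,-50,35)
a=cv2.resize(c['color'][165:245,235:365],None,fx=5,fy=5,interpolation=cv2.INTER_CUBIC)
cv2.imwrite('pics/top2.png',a[:,:,::-1])"
```

```text
t 15.1 jig mm [   1.4 -172.7] z 139.0 yaw 5.1 Fjig [ 0.3  0.2 -0.7] w -0.0002
mean dir -9.659312821662272 axis dir -7.502176965717029 centroid -14.236967305559444 2.375833857071456
mean dir 4.307825679695373 axis dir -1.8628737668348387 centroid -14.840952266469305 -1.0232997109853397
mean dir 3.9198516053682653 axis dir 1.210503225860018 centroid -15.217982979958084 -1.000283154304057
```

View pics/top2.png

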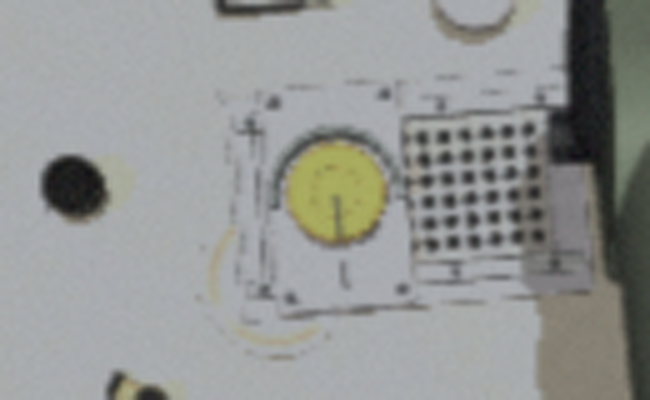

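The top view shows the rib at crop (337,215), in line with the index at (346,275), so the screw is at two turns. The plate's end edge is at (548,190). I lower behind the plate and push.

>>> carry_out --increments '[[[-0.0028, -0.005, 0.04], -0.007, -1], [[0, 0, 0.045], 0, -1], [[0, 0, 0.044], 0, -1], [[0, 0, 0], 0, -1], [[0, -0.01, 0], 0, -1], [[0, -0.008, 0], 0, -1], [[0, -0.008, 0], 0, -1], [[0, -0.008, 0], 0, -1]]'

```text
time_s: 16.0
tool_pos: [0.5385, -0.0903, 0.0119]
tool_rot: [0.0, 0.999, 0.052, 0.001]
ft_force: [-0.1, -0.5, 0.4]
width: -0.0002
gripper_force: 0.0
```

```bash
python3 -c "from h import *; st()"
```

```text
t 16.0 jig mm [  -2.6 -126.2] z 11.9 yaw 5.91 Fjig [-0.1 -0.5  0.4] w -0.0002
```

>>> carry_out --increments '[[[0.0005, -0.006, 0.0015], 0.005, -1], [[0, -0.007, 0], 0, -1], [[0, -0.007, 0], 0, -1], [[0, -0.007, 0], 0, -1], [[0, -0.006, 0], 0, -1], [[0, -0.005, 0], 0, -1], [[0, -0.003, 0], 0, -1], [[0, 0, 0], 0, -1]]'

```text
time_s: 16.8
tool_pos: [0.5341, -0.0497, 0.0087]
tool_rot: [-0.0, 0.999, 0.049, -0.0]
ft_force: [-0.1, 0.3, 0.3]
width: -0.0
gripper_force: 0.0
```

```bash
cat >> h.py <<'E'
def plate():
    c=read_camera('top'); g=cv2.cvtColor(c["color"],cv2.COLOR_RGB2GRAY)
    g=cv2.resize(g[165:245,235:365],None,fx=6,fy=6,interpolation=cv2.INTER_CUBIC)
    m=(g<105).astype(np.uint8); m[:140]=0;m[305:]=0;m[:,:470]=0
    n,l,stt,ce=cv2.connectedComponentsWithStats(m); k=[i for i in range(1,n) if 50<stt[i,4]<500]
    H=onplane(c,(ce[k]+.5)/6-.5+[235,165],.016)[:,:2]; J=(H-A)@R*1e3; J=J[np.argsort(J[:,1])]; print(len(k)); print(J.round().astype(int).tolist())
E
python3 -c "from h import *; st(); plate()"
```

```text
t 16.8 jig mm [ -3.1 -85.3] z 8.7 yaw 5.64 Fjig [-0.1  0.3  0.3] w -0.0Traceback (most recent call last):
  File "<string>", line 1, in <module>
    from h import *; st(); plate()
                           ~~~~~^^
  File "h.py", line 69, in plate
    H=onplane(c,(ce[k]+.5)/6-.5+[235,165],.016)[:,:2]; J=(H-A)@R*1e3; J=J[np.argsort(J[:,1])]; print(len(k)); print(J.round().astype(int).tolist())
      ~~~~~~~^^^^^^^^^^^^^^^^^^^^^^^^^^^^^^^^^^
  File "h.py", line 10, in onplane
    o,v=rays(c,uv); t=(z-o[2])/v[:,2]; return o+v*t[:,None]
        ~~~~^^^^^^
  File "h.py", line 6, in rays
    p=cv2.undistortPoints(uv,c["mtx"],d)[:,0]
      ~~~~~~~~~~~~~~~~~~~^^^^^^^^^^^^^^^
cv2.error: OpenCV(4.12.0) /io/opencv/modules/calib3d/src/undistort.dispatch.cpp:347: error: (-215:Assertion failed) CV_IS_MAT(_src) && CV_IS_MAT(_dst) && (_src->rows == 1 || _src->cols == 1) && (_dst->rows == 1 || _dst->cols == 1) && _src->cols + _src->rows - 1 == _dst->rows + _dst->cols - 1 && (CV_MAT_TYPE(_src->type) == CV_32FC2 || CV_MAT_TYPE(_src->type) == CV_64FC2) && (CV_MAT_TYPE(_dst->type) == CV_32FC2 || CV_MAT_TYPE(_dst->type) == CV_64FC2) in function 'cvUndistortPointsInternal'
```

>>> carry_out --increments '[[[0.001, -0.004, -0.001], 0, -1], [[0, -0.004, 0], 0, -1], [[0, -0.003, 0], 0, -1], [[0, -0.002, 0], 0, -1], [[0, -0.001, 0], 0, -1], [[0, 0, 0], 0, -1]]'

```text
time_s: 17.45
tool_pos: [0.5338, -0.0361, 0.0098]
tool_rot: [-0.0, 0.999, 0.049, 0.0]
ft_force: [0.3, 0.6, -0.7]
width: 0.0003
gripper_force: 0.0
```

>>> carry_out --increments '[[[0, -0.0015, 0], 0, -1], [[0, -0.0015, 0], 0, -1], [[0, 0, 0], 0, -1]]'

```text
time_s: 17.75
tool_pos: [0.5335, -0.0332, 0.0098]
tool_rot: [-0.0, 0.999, 0.049, -0.0]
ft_force: [0.2, -0.7, 0.6]
width: 0.0001
gripper_force: 0.0
```

```bash
python3 -c "from h import *; st()"
```

```text
t 17.75 jig mm [ -2.1 -68.8] z 9.8 yaw 5.61 Fjig [ 0.1 -0.7  0.6] w 0.0001
```

>>> carry_out --increments '[[[0, -0.0015, 0], 0, -1], [[0, -0.0015, 0], 0, -1], [[0, 0, 0], 0, -1]]'

```text
time_s: 18.05
tool_pos: [0.5333, -0.0301, 0.0098]
tool_rot: [-0.0, 0.999, 0.049, 0.0]
ft_force: [-1.2, 0.4, 0.3]
width: 0.0002
gripper_force: 0.0
```

>>> carry_out --increments '[[[0, -0.001, 0], 0, -1], [[0, -0.001, 0], 0, -1], [[0, 0, 0], 0, -1]]'

```text
time_s: 18.35
tool_pos: [0.533, -0.0283, 0.0098]
tool_rot: [-0.0, 0.999, 0.049, -0.0]
ft_force: [0.5, -0.9, -0.4]
width: -0.0001
gripper_force: 0.3
```

```bash
python3 -c "from h import *; st()"
```

```text
t 18.35 jig mm [ -2.1 -63.9] z 9.8 yaw 5.61 Fjig [ 0.4 -0.9 -0.4] w -0.0001
```

>>> carry_out --increments '[[[0, -0.001, 0], 0, -1], [[0, -0.001, 0], 0, -1], [[0, 0, 0], 0, -1]]'

```text
time_s: 18.65
tool_pos: [0.5328, -0.0262, 0.0098]
tool_rot: [-0.0, 0.999, 0.049, 0.0]
ft_force: [0.6, -0.4, -0.3]
width: -0.0
gripper_force: 0.4
```

>>> carry_out --increments '[[[0, -0.001, 0], 0, -1], [[0, -0.001, 0], 0, -1], [[0, 0, 0], 0, -1]]'

```text
time_s: 18.95
tool_pos: [0.533, -0.0251, 0.0099]
tool_rot: [0.0, 0.999, 0.049, 0.0]
ft_force: [2.8, -5.8, -2.1]
width: 0.0001
gripper_force: 3.1
```

```bash
python3 - <<'E'
from h import *
st(); q=read_camera('side'); s0=np.load("side0.npy",allow_pickle=True).item()
np.set_printoptions(linewidth=220)
for n,k in(("before",s0),("now",q)):
    g=k["color"].astype(int).sum(2)//3; y=np.arange(-135,-35,2.)
    for x in(-20,20,32):
        P=np.c_[A+np.c_[np.full(len(y),x-1.4),y]/1e3@R.T,np.full(len(y),.016)]; uv=proj(k,P).astype(np.float32)
        print(n,x,cv2.remap(g.astype(np.float32),uv[:,:1],uv[:,1:],1)[:,0].astype(int))
E
```

```text
t 18.95 jig mm [ -1.8 -60.7] z 9.9 yaw 5.57 Fjig [ 2.3 -6.  -2.1] w 0.0001
before -20 [205 207 202 195 178 156 135 123 138 156 169 178 151 129 133 147 163 165 151 144 148 159 161 156 149 150 152 148 141 134 130 135 143 148 151 149 143 134 133 141 151 154 148 139 139 144 149 144 130 113]
before 20 [206 206 206 202 193 175 150 136 138 147 154 149 136 135 143 159 176 171 155 146 143 150 164 158 140 129 132 150 167 166 153 142 148 159 166 163 147 139 143 149 153 153 144 134 133 133 134 130 117 101]
before 32 [207 207 207 202 192 174 150 136 137 146 155 152 141 136 140 152 170 170 152 140 137 149 165 163 143 131 140 154 168 164 145 137 140 145 150 146 140 136 141 145 144 142 137 129 134 142 147 143 124 102]
now -20 [185 187 179 168 150 133 126 123 125 128 130 132 132 131 130 129 130 130 130 130 131 132 131 131 130 131 131 131 131 130 131 132 131 130 123 109  94  76  63  58  54  56  58  62  66  69  71  70  71  74]
now 20 [185 185 184 177 166 154 142 131 125 117 110 107 108 108 109 109 109 110 110 110 110 111 110 110 110 110 110 110 111 111 110 109 107 103  99  95  94  93  95  99 105 110 105  99  95  90  93  99 100  98]
now 32 [186 186 185 185 186 184 180 170 160 149 140 131 126 119 113 109 109 109 109 109 110 110 110 110 111 111 111 110 110 110 110 111 113 113 113 112 109 107 105 107 115 122 120 114 105  98 107 112 112 106]
```

>>> carry_out --increments '[[[0, -0.001, 0], 0, -1], [[0, -0.001, 0], 0, -1], [[0, 0, 0], 0, -1]]'

```text
time_s: 19.3
tool_pos: [0.533, -0.0248, 0.01]
tool_rot: [0.001, 0.999, 0.048, 0.0]
ft_force: [3.9, -16.0, -1.0]
width: -0.0001
gripper_force: 8.0
```

```bash
python3 -c "from h import *; st()"
```

```text
t 19.3 jig mm [ -1.7 -60.4] z 10.0 yaw 5.49 Fjig [  2.3 -16.3  -1. ] w -0.0001
```

A firm stop at 16 N. I back off, lift clear, and check the plate's edge and the screw.

>>> carry_out --increments '[[[0, 0.005, 0], 0, -1], [[0, 0.03, 0], 0, -1], [[0, 0.04, 0], 0, -1], [[0, 0.04, -0.02], 0, -1], [[0, 0.02, -0.045], 0, -1], [[-0.02, 0.04, -0.02], 0, -1], [[-0.02, 0.045, 0], 0, -1], [[0, 0, 0], 0, -1]]'

```text
time_s: 20.1
tool_pos: [0.5114, -0.2523, 0.0954]
tool_rot: [0.002, 0.999, 0.045, -0.0]
ft_force: [-0.3, 0.9, -0.1]
width: -0.0001
gripper_force: 0.0
```

```bash
python3 - <<'E'
from h import *
st(); c=read_camera('top'); q=read_camera('side'); np.set_printoptions(linewidth=220)
ang2(q,2,-50,35); ang2(c,2,-50,35)
c0=np.load("top0.npy",allow_pickle=True).item(); s0=np.load("side0.npy",allow_pickle=True).item()
for n,k,y in(("top0 start edge",c0,np.arange(-140,-112,1.)),("top now",c,np.arange(-75,-37,1.)),("side0 start edge",s0,np.arange(-140,-112,1.)),("side now",q,np.arange(-75,-37,1.))):
    g=k["color"].astype(np.float32).mean(2); print(n,"from y",y[0])
    for xs in((-36,-6),(6,36)):
        v=0
        for x in np.arange(*xs,3):
            P=np.c_[A+np.c_[np.full(len(y),x-1.4),y]/1e3@R.T,np.full(len(y),.016)]; uv=proj(k,P).astype(np.float32); v=v+cv2.remap(g,uv[:,:1],uv[:,1:],1)[:,0]/10
        print(xs,v.astype(int))
for n in("top",): # other objects unchanged?
    d=cv2.absdiff(c["color"],c0["color"]).max(2); m=(d>40).astype(np.uint8); m=cv2.morphologyEx(m,cv2.MORPH_OPEN,np.ones((3,3)))
    nn,_,stt,ce=cv2.connectedComponentsWithStats(m); print([(stt[i,:5].tolist()) for i in range(1,nn) if stt[i,4]>15])
E
```

```text
t 20.1 jig mm [ -45.1 -284.8] z 95.4 yaw 5.13 Fjig [-0.3  0.9 -0.1] w -0.0001
mean dir -9.85566811425298 axis dir -7.0400942769093655 centroid -14.218633664191085 2.4200440180741953
mean dir 4.31830372279219 axis dir -1.2599793798692573 centroid -14.857004721755594 -1.0357942449642772
top0 start edge from y -140.0
(-36, -6) [149 152 155 157 157 158 158 158 158 158 158 158 158 158 158 158 158 157 156 154 152 150 148 144 137 127 115 105]
(6, 36) [147 149 153 156 157 157 158 158 158 158 158 158 158 158 158 158 158 157 155 154 151 148 144 140 134 123 111 100]
top now from y -75.0
(-36, -6) [173 173 173 173 173 172 172 173 173 173 173 173 173 173 172 171 170 169 166 163 160 157 151 142 131 119 113 114 118 126 135 143 148 151 152 152 156 163]
(6, 36) [173 173 173 173 173 173 173 173 173 173 173 173 173 173 172 171 169 167 164 160 156 154 149 138 124 110 101  98 100 108 119 130 138 143 144 142 141 145]
side0 start edge from y -140.0
(-36, -6) [179 178 176 175 174 174 174 173 173 173 171 169 165 160 154 147 139 132 127 125 127 132 140 149 156 161 162 159]
(6, 36) [204 206 206 207 207 207 207 207 207 206 205 202 198 191 183 173 161 150 141 135 135 137 144 151 156 160 159 156]
side now from y -75.0
(-36, -6) [174 173 173 173 172 173 173 172 171 168 164 159 154 147 140 133 129 128 129 133 139 146 152 155 157 155 152 147 142 137 135 134 135 136 136 136 133 128]
(6, 36) [203 203 203 203 203 203 203 201 198 195 188 181 171 161 150 141 136 133 136 140 148 155 161 164 163 160 154 147 141 136 133 133 135 138 140 140 137 132]
[[334, 167, 164, 233, 15890], [543, 322, 97, 78, 4856], [327, 351, 5, 4, 19], [274, 387, 5, 7, 26], [311, 390, 9, 7, 52], [294, 392, 14, 8, 86], [385, 395, 4, 5, 18]]
```

The plate moved 62.5 mm. Its edge measures about −55 mm in the jig frame, which is home, and it is square in the channel. The rib is unchanged at two turns, and nothing else moved in view of the top camera. I hand in.

```bash
python3 -c "from h import *; print(hand_in())"
```

```text
the job is handed in; nothing more can be done
None
```

Handed in at about 20 s: the screw measures two turns to within about 2° (rib on the index line), the plate measures home against the end stop (firm at 16 N), and nothing else was seen to move.

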